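# Log a slide box with the clamped bench scanner

### The arm

A 6-joint arm with a two-finger parallel gripper is mounted at the origin on the work surface. World frame = base frame: x ahead of the robot, y to its left, z up, the work surface at z = 0. Lengths are in m, angles in rad, forces in N, time in s.
With the tool pointing down it reaches from about 0.225 to 0.875 m from the base axis. Payload 3.4 kg.
Tool frame: the origin (TCP) lies on the front face of the gripper's body, between the roots of the fingers; the fingertips stand 73 mm ahead of it and the grasp point (between the pads) lies 54 mm ahead of it (robot.grasp_offset is the z of the grasp point in the tool frame, in m); z points along the fingers, y is the line along which they close (so a half turn about z gives the same grasp; the last joint's range is limited). The gripper opens to 85 mm and grips with 20 to 120 N. Pads are 22 mm wide; open, the fingers measure 114 mm over their backs; the gripper's body (76 mm by 85 mm) begins 54 mm behind the grasp point. The pads swing forward as they close: fully open they stand 13 mm farther back than shut.
Start: joints at [-1.225, 0.276, 1.505, -0, 1.361, -0.121], TCP at [0.259, -0.514, 0.304] pointing down, gripper open.
Joint ranges: [-2.89, 2.89], [-0.75, 2.08], [0.22, 2.7], [-1.18, 4.32], [0.11, 2.71], [-2.7, 2.7]. Speed limits (rad/s): [2.57, 2.57, 3.14, 3.14, 3.14, 3.14].

### API

Orientations are given as a unit quaternion [x, y, z, w].
In Python, from bench import robot, imaging, workorder gives the robot as it stands. The module is installed in compiled form; this text tells all that it offers.
- The arm moves only by the tool move_arm, never from a script. Its argument "increments" is a list that holds one entry, the list of rows, each a list of 7 numbers: the shift along the world's x, y, z in m, then the turn, a rotation vector about the world's x, y, z in rad, then the closure, from 0 (fully open) to 1 (shut). A call has exactly 10 rows; each row is the pose to reach, as a shift and turn from the pose commanded when the call began; what a row does not reach only later rows make up. A row lasts 1/10 s, in which the tool goes at most 50 mm and 8.59 degrees, less where a joint would pass 70% of its speed; a pose out of reach is approached as far as the arm can. A call with a gripper value outside its range is refused whole. The fingers move at their own pace and stop on an object; the grip force is fixed at half the most. Time passes only in rows, so rows that repeat a pose let the fingers close, or fill a call up. It gives the time, the measured TCP pose, the force, the opening and the grip force at its end, in the units of the state.
- robot.state(): the state, without advancing time (a new reading comes with each control period).
- imaging.camera(name): name is "side" or "top" or "wrist"; returns the picture (480x640x3 uint8, red, green, blue); there is no depth.
- imaging.calibration(name): a dict with "K" (3x3 intrinsics, pixels), "view" (4x4, takes a point from world to camera coordinates). Camera axes: x right, y up, looking along -z (the intrinsics and any distortion apply to the point x, -y, -z); pixel columns grow to the right and rows downward; lengths in m; the calibration is good to about 2 mm. The wrist camera is an equidistant fisheye: a pixel r from the principal point sees the ray r / f radians off the axis. A picture is of the moment at which its call begins: read the wrist's pose just before it. calibration takes no time and is no camera call; for the wrist camera it gives the pose at the moment of the call.
- workorder.hand_in(): hands the job in; it is judged then, once.
The state is a dict: "time": time; "joints": joint angles; "dq": joint speeds; "effort": joint torques, N m; "ee_pos": TCP position; "eef_rot": TCP orientation; "contact_force": force on the tool from outside, world axes, zero at the start; "ft_torque": the same for the moment, N m; "width": finger opening in m; "finger_force": force on a finger pad.
Only numpy, scipy, OpenCV 4.12 (cv2) and the standard library are available. Lean on these libraries where they do the work, as an engineer would, in place of code of your own. Each camera call takes 0.05 s, during which the arm holds its last target. There are 200 camera calls.

### The job

Log the box of microscope slides: fold its laid-back lid up until it stands upright, so that the barcode inside it faces the scanner, and leave it there while you squeeze the scanner's trigger fully against its grip for about a second and let it spring right back. Then fold the lid fully shut without slamming it, leaving the bottle, jar and carton alone.

Things in the scene. Friction and masses are not known exactly. Their poses are not given: they have to be found in the camera images.
- scanner: Pistol-type scanner fixed on its side in a steel clamp: head, grip and trigger lie level. Origin: underside centre of the base plate (130 x 150 x 12 mm), on the work surface. White head 52 (x) x 112 (y) x 64 mm, z 53 to 117 mm, centre x 0, y -6; its window faces -y, to the slide box. The grey grip points to -x, from x -26 to -155 mm (see point grip_back).
- trigger (a joint): Sprung trigger on the -y side of the grip. rad: 0 = released, 0.33 = fully squeezed (stop). It turns about an upright axis at scanner x -32, y +2 mm and swings level towards the grip (+y). Squeezing it fully at its pad takes about 8 N; it springs back by itself.
- trigger_pad (a point): Middle of the trigger's front face, where to squeeze, 85 mm above the surface and 40 mm from its pivot; moves with it. The trigger is a black lever 70 long, 10 thick, 24 mm high, leaning 19 degrees off the grip when released. Span from here to the grip's back face: about 49 mm released, 37 mm squeezed; the lever's outer end stands 11 mm further out when released.
- grip_back (a point): On the grip's back face (the side away from the trigger), straight across from the trigger pad, 85 mm above the surface. Axes as scanner. The grip is a fixed bar 26 mm wide (y) and 30 mm high along x, with free air below it.
- slidebox: Fixed open grey slide box, 160 (x) x 100 (y) x 34 mm high. Origin: underside centre, on the work surface. Its +y side faces the scanner; the lid's hinge runs along x on the top rim of its -y side.
- lid (a joint): Angle of the stiff hinged lid, which stays where it is left. rad: 0 = shut flat on the box, 1.571 = upright, larger = laid back away from the scanner (stop at 2.75; starts between 2.0 and 2.3).
- lid_hinge (a point): Middle of the hinge line, 34 mm above the surface, at y = -50 mm in the box's frame. Turns with the lid: x along the hinge, y to the lid's free edge, z out of its outer face. The lid is a grey plate 160 mm along the hinge, 100 mm from hinge to free edge, 7 mm thick; barcoded inner face at z = 0, outer face at z = 7 mm.
- lid_edge (a point): Middle of the lid's free edge (mid thickness), 100 mm from the hinge.
- bottle: Bystander: loose upright white bottle, 60 mm across, 115 mm high; origin under its centre. Leave it alone.
- jar: Bystander: loose upright amber jar, 58 mm across, 75 mm high; origin under its centre. Leave it alone.
- carton: Bystander: loose cardboard carton lying flat, 60 (x) x 90 (y) x 30 mm high; origin under its centre. Leave it alone.
Things that resemble listed ones, but are neither listed nor needed, are in the scene too. There is more than one size of the slidebox; the job needs the middle-sized.

How it is judged:
By the outcome, as a careful person would: the job done as asked, in the order asked, and still so for the second after the job is handed in, with the robot touching nothing.
It also fails if it takes over 72 s, if anything falls off the work surface, if the arm or the gripper's body presses on something with over 40 N, if the wrist force passes 120 N, or if a joint passes its speed limit or range.

## Working session

There is one attempt and no reset: what is moved stays moved. The work goes in short steps, Python scripts to look and compute and a tool call to move; the robot and the scene stay as the last step left them, time stands still between calls to the robot, and variables do not carry over. Pictures are saved under pics/ and viewed, at most 10 in all, crops included, and the job is handed in when it is done.

Besides the shell and the picture viewer there is one more tool, called after "Call:" in YAML: its name, and indented under it one key for each argument. move_arm: Moves the arm, as the interface text tells. Its arguments: {"type":"object","properties":{"increments":{"type":"array"}},"required":["increments"]}

```bash
mkdir -p pics; python3 - <<'E'
from bench import robot, imaging
import cv2,numpy as np
for n in ("top","side"):
    im=imaging.camera(n); cv2.imwrite(f"pics/{n}0.png",im[:,:,::-1]); c=imaging.calibration(n); print(n,np.round(c["K"],2).tolist(),np.round(c["view"],4).tolist(),[k for k in c])
s=robot.state(); print(s["ee_pos"],s["eef_rot"],s["width"],s["time"])
print(imaging.calibration("wrist"))
E
```

```text
top [[625.2, 0.0, 312.59], [0.0, 625.2, 243.07], [0.0, 0.0, 1.0]] [[-0.0034, -1.0, -0.006, 0.0149], [0.9981, -0.0037, 0.0622, -0.5454], [-0.0623, -0.0057, 0.998, -1.298], [0.0, 0.0, 0.0, 1.0]] ['K', 'view']
side [[530.09, 0.0, 322.44], [0.0, 530.09, 239.25], [0.0, 0.0, 1.0]] [[-0.894, -0.448, 0.0028, 0.5076], [0.2783, -0.5504, 0.7872, -0.2321], [-0.3512, 0.7045, 0.6167, -0.8575], [0.0, 0.0, 0.0, 1.0]] ['K', 'view']
[ 0.25864446 -0.51315605  0.30313221] [ 9.72885936e-01  2.31284027e-01 -8.63446793e-05 -8.04896552e-04] 0.08526846815644154 0.1
{'K': array([[371.64829954,   0.        , 314.98649601],
       [  0.        , 371.64829954, 240.69825081],
       [  0.        ,   0.        ,   1.        ]]), 'view': array([[ 0.44970535, -0.8931739 , -0.00234292, -0.57430627],
       [ 0.85827762,  0.43285849, -0.27566839,  0.03568782],
       [ 0.24723397,  0.12195867,  0.96124994, -0.37990296],
       [ 0.        ,  0.        ,  0.        ,  1.        ]])}
```

View pics/top0.png

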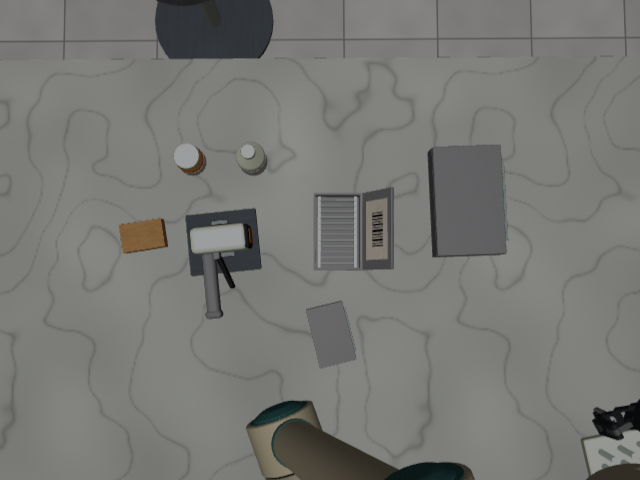

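View pics/side0.png

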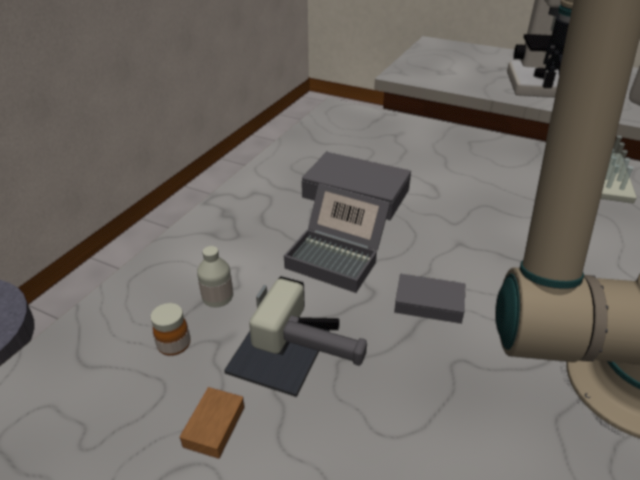

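Top view: the middle-sized slide box is the open one at about (338,231), with its lid laid back to about (378,229). The scanner head is at (220,238), the grip runs down to (214,315), and the trigger tip is at (233,287). The decoy boxes are at (330,333) and (468,200). The side view agrees with this. I'll zoom in for accurate corners.

```bash
cat > h.py <<'E'
import numpy as np, cv2
from bench import robot, imaging
def ray(n,u,v):
    c=imaging.calibration(n);K=c["K"];V=c["view"]
    d=np.array([(u-K[0,2])/K[0,0],-(v-K[1,2])/K[1,1],-1.]);R=V[:3,:3]
    return -R.T@V[:3,3], R.T@d
def onz(n,u,v,z):
    o,d=ray(n,u,v); return o+d*(z-o[2])/d[2]
def proj(n,p):
    c=imaging.calibration(n);K=c["K"];q=c["view"]@np.append(p,1)
    return np.array([K[0,2]+K[0,0]*q[0]/-q[2],K[1,2]+K[1,1]*-q[1]/-q[2]])
def tri(u1,u2):
    A=[];b=[]
    M=np.zeros((3,3));w=np.zeros(3)
    for n,u in (("top",u1),("side",u2)):
        o,d=ray(n,*u);d/=np.linalg.norm(d);P=np.eye(3)-np.outer(d,d);M+=P;w+=P@o
    return np.linalg.solve(M,w)
E
python3 - <<'E'
import cv2
t=cv2.imread("pics/top0.png");s=cv2.imread("pics/side0.png")
g=lambda im,f:cv2.convertScaleAbs(cv2.resize(im,None,fx=f,fy=f,interpolation=cv2.INTER_CUBIC),alpha=1.6)
cv2.imwrite("pics/topc.png",g(t[180:325,180:400],3.6))
cv2.imwrite("pics/sidec.png",g(s[180:400,220:400],2.7))
E
```

```text
(no output)
```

View pics/topc.png

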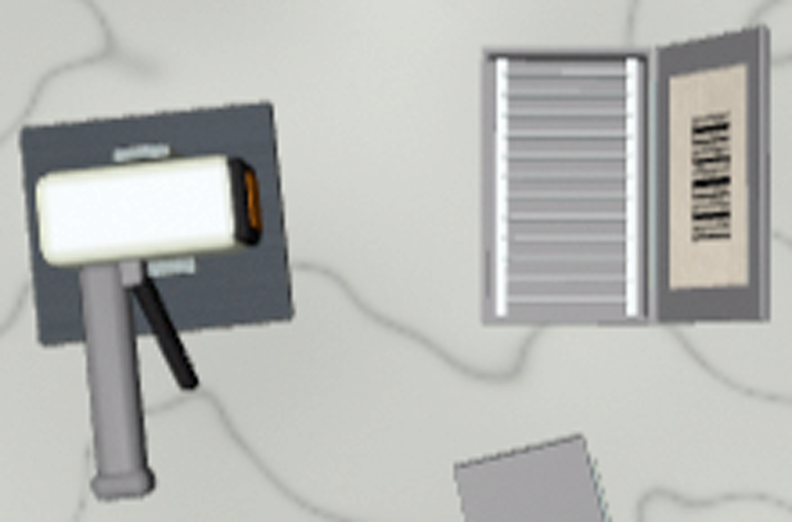

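View pics/sidec.png

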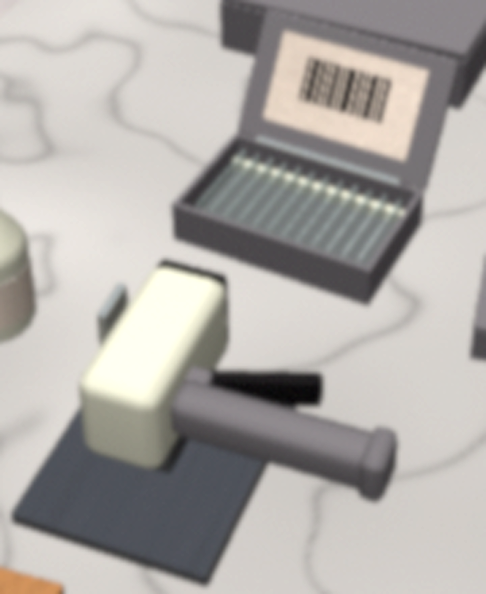

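The crops show the box rim corners at (483,48), (650,48), (655,324) and (484,326). The lid's free edge runs (764,27)–(766,320), and the base plate corners are (22,128), (272,102), (293,320) and (42,345). In the side crop the lid corners are (268,15) and (449,57).

```bash
python3 - <<'E'
from h import *
np.set_printoptions(precision=4,suppress=True)
T=lambda x,y:(180+x/3.6,180+y/3.6); S=lambda x,y:(220+x/2.7,180+y/2.7)
base=[onz("top",*T(*p),.012) for p in ((22,128),(272,102),(293,320),(42,345))]
c=np.mean(base,0);print("base",np.array(base),c, [np.linalg.norm(base[i]-base[i-1]) for i in range(4)])
d=(base[0]+base[1]-base[2]-base[3]);print("scanner yaw",np.degrees(np.arctan2(d[1],d[0])))
box=[onz("top",*T(*p),.034) for p in ((483,48),(650,48),(655,324),(484,326))]
print("box",np.array(box),np.mean(box,0),[np.linalg.norm(box[i]-box[i-1]) for i in range(4)])
d=(box[0]+box[1]-box[2]-box[3]);print("box yaw",np.degrees(np.arctan2(d[1],d[0])))
a=tri(T(764,27),S(268,15)); b=tri(T(766,320),S(449,57));print("lid edge",a,b,np.linalg.norm(a-b))
yaw=np.arctan2(d[1],d[0]);n=np.array([-np.sin(yaw),np.cos(yaw)])
h=(box[1]+box[2])/2; e=(a+b)/2; print("hinge",h,"angle",np.arctan2(e[2]-h[2],(e-h)[:2]@n), np.hypot(e[2]-h[2],(e-h)[:2]@n))
for nm,p in (("griptip L",(92,485)),("tip R",(155,480)),("gripL290",(83,290)),("R290",(134,290)),("L460",(95,460)),("R460",(146,460)),("trigtip",(190,386)),("trigroot",(137,285))): print(nm,onz("top",*T(*p),.095))
# scanner-frame predictions check
s=np.degrees(0)
E
```

```text
base [[0.6052 0.2809 0.012 ]
 [0.62   0.1337 0.012 ]
 [0.4916 0.1211 0.012 ]
 [0.4775 0.2681 0.012 ]] [0.5486 0.2009 0.012 ] [np.float64(0.12830763130874248), np.float64(0.1480012820368608), np.float64(0.12895788569718553), np.float64(0.14763183393500895)]
scanner yaw 5.6865855450823
box [[ 0.6483  0.0093  0.034 ]
 [ 0.6479 -0.0875  0.034 ]
 [ 0.4881 -0.0891  0.034 ]
 [ 0.4873  0.0092  0.034 ]] [ 0.5679 -0.0395  0.034 ] [np.float64(0.16100122024791805), np.float64(0.09675025701612558), np.float64(0.15979374716385006), np.float64(0.0983176049959314)]
box yaw 0.28165899987518295
lid edge [ 0.6483 -0.1445  0.1088] [ 0.4921 -0.1413  0.1185] 0.15651320802138716
hinge [ 0.568  -0.0883  0.034 ] angle 2.1719675797230424 0.09658740733388096
griptip L [0.4002 0.2235 0.095 ]
tip R [0.4028 0.1891 0.095 ]
gripL290 [0.5067 0.2292 0.095 ]
R290 [0.5066 0.2012 0.095 ]
L460 [0.4138 0.222  0.095 ]
R460 [0.4137 0.1941 0.095 ]
trigtip [0.4539 0.1702 0.095 ]
trigroot [0.5094 0.1996 0.095 ]
```

Call:
move_arm:
  increments:
    - [[0.031, 0.029, -0.005, 0, 0, -0.046, 1], [0.062, 0.058, -0.01, 0, 0, -0.092, 1], [0.093, 0.087, -0.015, 0, 0, -0.138, 1], [0.124, 0.116, -0.02, 0, 0, -0.184, 1], [0.155, 0.145, -0.025, 0, 0, -0.23, 1], [0.186, 0.174, -0.03, 0, 0, -0.276, 1], [0.217, 0.203, -0.035, 0, 0, -0.322, 1], [0.248, 0.232, -0.04, 0, 0, -0.368, 1], [0.279, 0.261, -0.045, 0, 0, -0.414, 1], [0.309, 0.293, -0.05, 0, 0, -0.461, 1]]

```text
time: 1.1
ee_pos: [0.5688, -0.2193, 0.2533]
eef_rot: [1.0, 0.002, -0.0, 0.0]
contact_force: [1.3, -0.4, -0.2]
width: 0.0002
finger_force: 0.0
```

Call:
move_arm:
  increments:
    - [[0, 0.02, 0, 0, 0, 0, 1], [0, 0.035, -0.01, 0, 0, 0, 1], [0, 0.035, -0.04, 0, 0, 0, 1], [0, 0.035, -0.07, 0, 0, 0, 1], [0, 0.035, -0.082, 0, 0, 0, 1], [0, 0.04, -0.082, 0, 0, 0, 1], [0, 0.045, -0.082, 0, 0, 0, 1], [0, 0.05, -0.082, 0, 0, 0, 1], [0, 0.055, -0.081, 0, 0, 0, 1], [0, 0.06, -0.08, 0, 0, 0, 1]]

```text
time: 2.1
ee_pos: [0.5682, -0.1602, 0.175]
eef_rot: [1.0, 0.003, 0.001, 0.0]
contact_force: [-0.2, 0.1, 0.7]
width: -0.0
finger_force: 0.0
```

Call:
move_arm:
  increments:
    - [[0, 0.005, 0.001, 0, 0, 0, 1], [0, 0.01, 0.002, 0, 0, 0, 1], [0, 0.015, 0.003, 0, 0, 0, 1], [0, 0.02, 0.004, 0, 0, 0, 1], [0, 0.025, 0.005, 0, 0, 0, 1], [0, 0.03, 0.006, 0, 0, 0, 1], [0, 0.034, 0.007, 0, 0, 0, 1], [0, 0.038, 0.008, 0, 0, 0, 1], [0, 0.04, 0.009, 0, 0, 0, 1], [0, 0.041, 0.009, 0, 0, 0, 1]]

```text
time: 3.1
ee_pos: [0.5675, -0.119, 0.1826]
eef_rot: [1.0, 0.003, -0.0, -0.0]
contact_force: [-0.4, -1.7, 0.1]
width: -0.0002
finger_force: 0.8
```

```bash
python3 - <<'E'
from h import *
s=imaging.camera("side")
g=cv2.resize(s[160:330,250:450],None,fx=3.4,fy=3.4,interpolation=cv2.INTER_CUBIC)
cv2.imwrite("pics/s1.png",cv2.convertScaleAbs(g,alpha=1.6)[:,:,::-1])
E
```

```text
(no output)
```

View pics/s1.png

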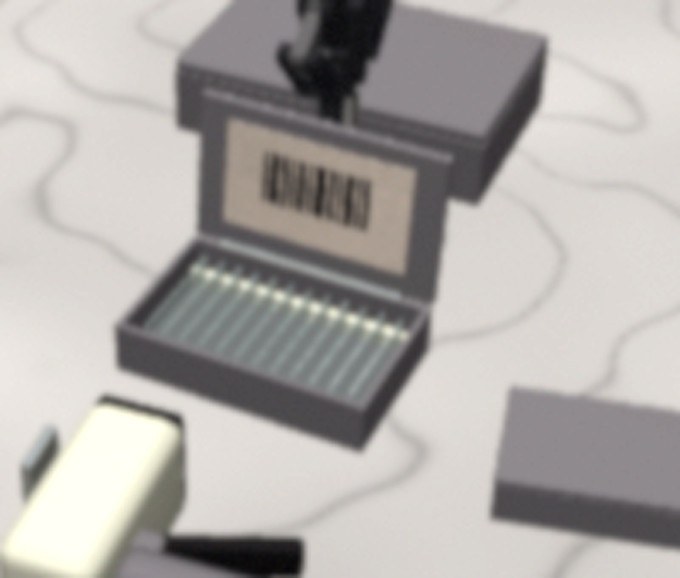

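The lid is nearly upright: its top corners are at about crop (204,92) and (450,158), and the hinge's right end is at (432,300). I'll compare these with projected angles.

```bash
python3 - <<'E'
from h import *
for th in (1.5,1.571,1.65,1.75):
  for x in (.648,.488):
    for r,o in ((.1,0),(.1,.007),(0,0)):
      p=np.array([x,-.0893+r*np.cos(th)-o*np.sin(th),.034+r*np.sin(th)+o*np.cos(th)])
      print(th,x,r,o,np.round((proj("side",p)-[250,160])*3.4,1))
E
```

```text
1.5 0.648 0.1 0 [187.6 101.7]
1.5 0.648 0.1 0.007 [193.1  95.3]
1.5 0.648 0 0 [195.7 230.9]
1.5 0.488 0.1 0 [441.  172.2]
1.5 0.488 0.1 0.007 [445.7 165.1]
1.5 0.488 0 0 [433.8 303.9]
1.571 0.648 0.1 0 [193.2  95.5]
1.571 0.648 0.1 0.007 [198.8  89.8]
1.571 0.648 0 0 [195.7 230.9]
1.571 0.488 0.1 0 [445.7 165.4]
1.571 0.488 0.1 0.007 [450.3 159. ]
1.571 0.488 0 0 [433.8 303.9]
1.65 0.648 0.1 0 [199.5  89.6]
1.65 0.648 0.1 0.007 [204.9  84.8]
1.65 0.648 0 0 [195.7 230.9]
1.65 0.488 0.1 0 [450.9 158.7]
1.65 0.488 0.1 0.007 [455.3 153.2]
1.65 0.488 0 0 [433.8 303.9]
1.75 0.648 0.1 0 [207.2  83.5]
1.75 0.648 0.1 0.007 [212.5  79.7]
1.75 0.648 0 0 [195.7 230.9]
1.75 0.488 0.1 0 [457.1 151.7]
1.75 0.488 0.1 0.007 [461.4 147.4]
1.75 0.488 0 0 [433.8 303.9]
```

```bash
python3 - <<'E'
from h import *
t=imaging.camera("top"); cv2.imwrite("pics/t1.png",t[:,:,::-1])
g=t.mean(2)
for r in (196,202,262,266):print(r,g[r-1:r+2,345:380].mean(0).astype(int))
print("cols 345..379")
for th in (1.5,1.571,1.65):
  for x in (.635,.5):
    print(th,x,[np.round(proj("top",np.array([x,-.0893+r*np.cos(th)-o*np.sin(th),.034+r*np.sin(th)+o*np.cos(th)])),1) for r,o in ((0,0),(.1,0),(.1,.007))])
E
```

```text
196 [ 65  64  65  65  65  65  65  64  61 109 111 104  71  56  39  36  39  40
  44  50  58  55  63  89 112 129 131 130 131 130 130 130 130 122  94]
202 [ 97  94  95  94  94  94  95  94  88 149 157 148  80  35  32  36  40  47
  48  52  61  92 109 121 122 123 122 122 123 122 124 115  91  63  64]
262 [ 87  89  99 107 112 115 117 118 117 115 112 107 101  91  77  87  90  49
  43  43  44  43  43  44  44  43  97 100  88  99 129 130 130 130 130]
266 [ 92 102 109 113 116 117 118 117 114 112 106  99  89  75  61 101  91  50
  43  44  43  44  43  43  44  42  97  98  88 104 129 130 131 130 130]
cols 345..379
1.5 0.635 [array([361.5, 199.5]), array([361.5, 192.7]), array([365.2, 192.6])]
1.5 0.5 [array([362. , 264.3]), array([362.1, 262.8]), array([365.8, 262.8])]
1.571 0.635 [array([361.5, 199.5]), array([365.2, 192.6]), array([368.9, 192.6])]
1.571 0.5 [array([362. , 264.3]), array([365.8, 262.8]), array([369.5, 262.8])]
1.65 0.635 [array([361.5, 199.5]), array([369.3, 192.6]), array([372.9, 192.7])]
1.65 0.5 [array([362. , 264.3]), array([370. , 262.8]), array([373.6, 262.8])]
```

Call:
move_arm:
  increments:
    - [[0, 0.001, 0, 0, 0, 0, 1], [0, 0.002, 0, 0, 0, 0, 1], [0, 0.003, 0, 0, 0, 0, 1], [0, 0.004, 0, 0, 0, 0, 1], [0, 0.005, 0, 0, 0, 0, 1], [0, 0.006, 0, 0, 0, 0, 1], [0, 0.007, 0, 0, 0, 0, 1], [0, 0.008, 0, 0, 0, 0, 1], [0, 0.008, 0, 0, 0, 0, 1], [0, 0.008, 0, 0, 0, 0, 1]]

```text
time: 4.2
ee_pos: [0.5678, -0.1113, 0.1829]
eef_rot: [1.0, 0.003, 0.0, -0.0]
contact_force: [-0.4, -1.1, 0.7]
width: 0.0004
finger_force: 0.5
```

```bash
python3 - <<'E'
from h import *
t=imaging.camera("top"); 
g=t.mean(2)
for r in (260,264,266):print(r,g[r-1:r+2,355:380].mean(0).astype(int))
E
```

```text
260 [ 87 139 108  90  59  97  93  57  47  42  41  36  98 102  91 100 128 131
 130 131 130 131 130 130 130]
264 [156 148 109  90  59 101  90  46  38  39  39  36  98 102  92 100 129 130
 131 131 130 131 130 130 130]
266 [151 142 108  92  61 101  90  46  39  40  39  36  97 101  92 100 129 131
 131 131 131 131 130 131 130]
```

Call:
move_arm:
  increments:
    - [[0, -0.01, 0, 0, 0, 0, 1], [0, -0.025, 0.005, 0, 0, 0, 1], [0, -0.025, 0.05, 0, 0, 0, 1], [0, -0.025, 0.087, 0, 0, 0, 1], [-0.005, 0.015, 0.087, 0, 0, 0.02, 1], [-0.02, 0.06, 0.087, 0, 0, 0.04, 0.5], [-0.035, 0.105, 0.087, 0, 0, 0.06, 0], [-0.05, 0.15, 0.087, 0, 0, 0.08, 0], [-0.065, 0.195, 0.087, 0, 0, 0.098, 0], [-0.08, 0.24, 0.087, 0, 0, 0.098, 0]]

```text
time: 5.25
ee_pos: [0.4875, 0.1291, 0.2704]
eef_rot: [0.999, 0.051, 0.0, -0.0]
contact_force: [0.8, 0.3, -0.4]
width: 0.0723
finger_force: 0.0
```

```bash
python3 - <<'E'
from h import *
s=imaging.camera("side");t=imaging.camera("top")
cv2.imwrite("pics/s2.png",s[:,:,::-1]);g=t.mean(2)
for r in (260,264):print(r,g[r-1:r+2,355:380].mean(0).astype(int))
print(robot.state()["ee_pos"])
E
```

```text
260 [157 146 108  88  58  95  91  55  47  42  40  36  97 100  90  98 127 129
 129 129 129 129 128 128 128]
264 [157 146 108  89  58  99  89  45  38  38  38  35  96 100  91  98 127 129
 128 129 129 129 129 128 128]
[0.48583809 0.13226223 0.27035872]
```

Call:
move_arm:
  increments:
    - [[-0.004, 0.03, 0, 0, 0, 0, 0], [-0.008, 0.06, 0, 0, 0, 0, 0], [-0.011, 0.076, 0, 0, 0, 0, 0], [-0.011, 0.076, -0.01, 0, 0, 0, 0], [-0.011, 0.076, -0.03, 0, 0, 0, 0], [-0.011, 0.076, -0.05, 0, 0, 0, 0], [-0.011, 0.076, -0.06, 0, 0, 0, 0], [-0.011, 0.076, -0.06, 0, 0, 0, 0], [-0.011, 0.076, -0.06, 0, 0, 0, 0], [-0.011, 0.076, -0.06, 0, 0, 0, 0]]

```text
time: 6.35
ee_pos: [0.4776, 0.2042, 0.2108]
eef_rot: [0.999, 0.052, 0.001, -0.0]
contact_force: [-0.6, -0.2, 0.9]
width: 0.0853
finger_force: 0.0
```

```bash
python3 - <<'E'
from h import *
s=imaging.camera("wrist")
cv2.imwrite("pics/w1.png",cv2.convertScaleAbs(s[:,:,::-1],alpha=1.5));print(robot.state()["ee_pos"],robot.state()["eef_rot"])
E
```

```text
[0.47748686 0.20435628 0.21085481] [ 9.98660737e-01  5.17278743e-02  9.72036121e-04 -1.21206281e-04]
```

View pics/w1.png

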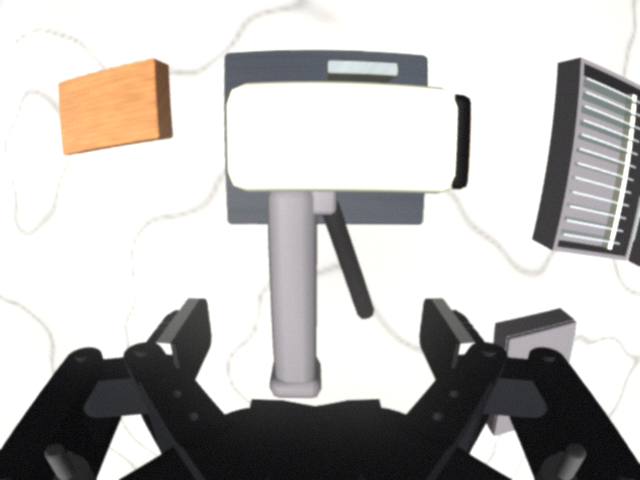

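The wrist view shows the grip (centre column 294) and trigger (tip at (365,312)) between the open fingers (205 to 425), with the yaw matched. I'll lower straight down.

Call:
move_arm:
  increments:
    - [[-0.002, 0.003, -0.015, 0, 0, 0, 0], [-0.002, 0.003, -0.03, 0, 0, 0, 0], [-0.002, 0.003, -0.045, 0, 0, 0, 0], [-0.002, 0.003, -0.055, 0, 0, 0, 0], [-0.002, 0.003, -0.062, 0, 0, 0, 0], [-0.002, 0.003, -0.068, 0, 0, 0, 0], [-0.002, 0.003, -0.073, 0, 0, 0, 0], [-0.002, 0.003, -0.073, 0, 0, 0, 0.1], [-0.002, 0.003, -0.073, 0, 0, 0, 0.2], [-0.002, 0.003, -0.073, 0, 0, 0, 0.25]]

```text
time: 7.4
ee_pos: [0.4751, 0.2072, 0.1374]
eef_rot: [0.999, 0.052, 0.0, 0.0]
contact_force: [0.4, -1.6, 0.7]
width: 0.0637
finger_force: 1.0
```

Call:
move_arm:
  increments:
    - [[0, 0, 0, 0, 0, 0, 0.3], [0, 0, 0, 0, 0, 0, 0.35], [0, 0, 0, 0, 0, 0, 0.4], [0, 0, 0, 0, 0, 0, 0.45], [0, 0, 0, 0, 0, 0, 0.49], [0, 0, 0, 0, 0, 0, 0.52], [0, 0, 0, 0, 0, 0, 0.55], [0, 0, 0, 0, 0, 0, 0.56], [0, 0, 0, 0, 0, 0, 0.56], [0, 0, 0, 0, 0, 0, 0.56]]

```text
time: 8.4
ee_pos: [0.4743, 0.2099, 0.1377]
eef_rot: [0.999, 0.051, -0.0, -0.003]
contact_force: [-3.9, 4.9, 7.2]
width: 0.038
finger_force: 8.8
```

Call:
move_arm:
  increments:
    - [[0, 0.001, 0, 0, 0, 0, 0.58], [0, 0.002, 0, 0, 0, 0, 0.6], [0, 0.002, 0, 0, 0, 0, 0.62], [0, 0.002, 0, 0, 0, 0, 0.65], [0, 0.002, 0, 0, 0, 0, 0.65], [0, 0.002, 0, 0, 0, 0, 0.65], [0, 0.002, 0, 0, 0, 0, 0.65], [0, 0.002, 0, 0, 0, 0, 0.65], [0, 0.002, 0, 0, 0, 0, 0.65], [0, 0.002, 0, 0, 0, 0, 0.65]]

```text
time: 9.4
ee_pos: [0.4741, 0.2112, 0.1381]
eef_rot: [0.999, 0.05, -0.0, -0.002]
contact_force: [-3.2, 1.6, 11.7]
width: 0.0349
finger_force: 59.3
```

```bash
python3 - <<'E'
from h import *
s=imaging.camera("wrist")
cv2.imwrite("pics/w2.png",cv2.convertScaleAbs(s[:,:,::-1],alpha=1.5));st=robot.state();print(st["ee_pos"],st["width"],st["finger_force"],st["contact_force"],st["ft_torque"])
E
```

```text
[0.47410988 0.21122523 0.13814168] 0.03489172478594297 59.3184632062912 [-4.03470556  0.91008381 10.4354375 ] [ 0.06886048  0.61570619 -0.56627452]
```

View pics/w2.png

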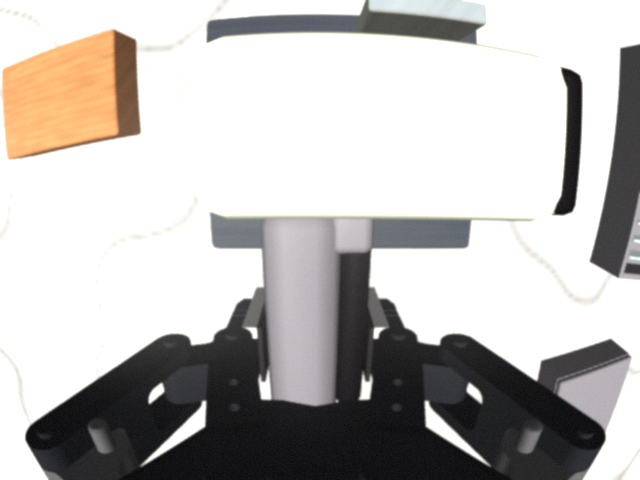

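The trigger lies flat against the grip (fingers at 265 and 375, 59 N). I'll hold briefly, then release.

Call:
move_arm:
  increments:
    - [[0, 0, 0, 0, 0, 0, 0.65], [0, 0, 0, 0, 0, 0, 0.65], [0, 0, 0, 0, 0, 0, 0.6], [0, 0, 0, 0, 0, 0, 0.45], [0, 0, 0, 0, 0, 0, 0.3], [0, -0.002, 0, 0, 0, 0, 0.15], [0, -0.004, 0, 0, 0, 0, 0], [0, -0.004, 0, 0, 0, 0, 0], [0, -0.004, 0, 0, 0, 0, 0], [0, -0.004, 0, 0, 0, 0, 0]]

```text
time: 10.45
ee_pos: [0.4747, 0.2056, 0.1369]
eef_rot: [0.999, 0.052, -0.0, -0.0]
contact_force: [0.5, -0.8, -0.0]
width: 0.0856
finger_force: 0.0
```

```bash
python3 - <<'E'
from h import *
s=imaging.camera("wrist");t=imaging.camera("top");sd=imaging.camera("side")
w=cv2.convertScaleAbs(s[:,:,::-1],alpha=1.5)[180:420,180:500]
v=cv2.convertScaleAbs(sd[:,:,::-1],alpha=1.5)[160:400,220:460]
cv2.imwrite("pics/w3.png",np.hstack([w,v]));g=t.mean(2)
for r in (260,264):print(r,g[r-1:r+2,355:380].mean(0).astype(int))
st=robot.state();print(st["ee_pos"],st["width"],st["contact_force"])
E
```

```text
260 [159 147 109  90  60  97  92  56  47  43  41  36  97 101  91  99 128 130
 130 130 130 130 130 129 130]
264 [158 147 109  89  59 101  90  46  38  39  38  36  97 101  91  99 128 130
 130 130 130 130 130 130 130]
[0.47474813 0.20557467 0.13695619] 0.0854898354018803 [0.8185251  0.59996225 0.62732754]
```

View pics/w3.png

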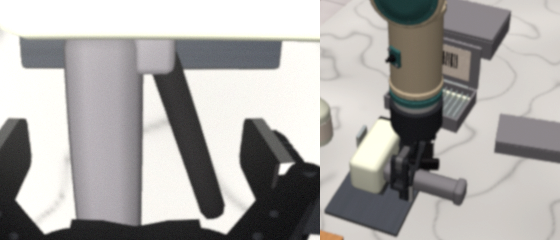

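The trigger has sprung back (tip at (213,212) in the crop) and the lid is still upright. I'll go back behind the lid.

Call:
move_arm:
  increments:
    - [[0, 0, 0.03, 0, 0, 0, 0], [0, 0, 0.075, 0, 0, 0, 0], [0, 0, 0.12, 0, 0, 0, 0], [0, 0, 0.135, 0, 0, 0, 0.3], [0.012, -0.045, 0.135, 0, 0, 0, 1], [0.025, -0.09, 0.135, 0, 0, -0.025, 1], [0.037, -0.135, 0.135, 0, 0, -0.05, 1], [0.05, -0.18, 0.135, 0, 0, -0.075, 1], [0.062, -0.225, 0.135, 0, 0, -0.1, 1], [0.075, -0.27, 0.135, 0, 0, -0.1, 1]]

```text
time: 11.6
ee_pos: [0.5498, -0.0662, 0.272]
eef_rot: [1.0, 0.002, 0.0, -0.0]
contact_force: [0.6, 0.4, 0.0]
width: 0.0002
finger_force: 0.0
```

Call:
move_arm:
  increments:
    - [[0.01, -0.045, 0, 0, 0, 0, 1], [0.018, -0.08, 0, 0, 0, 0, 1], [0.018, -0.08, 0, 0, 0, 0, 1], [0.018, -0.08, -0.02, 0, 0, 0, 1], [0.018, -0.08, -0.04, 0, 0, 0, 1], [0.018, -0.08, -0.06, 0, 0, 0, 1], [0.018, -0.08, -0.075, 0, 0, 0, 1], [0.018, -0.08, -0.085, 0, 0, 0, 1], [0.018, -0.08, -0.085, 0, 0, 0, 1], [0.018, -0.08, -0.085, 0, 0, 0, 1]]

```text
time: 12.6
ee_pos: [0.568, -0.1442, 0.1873]
eef_rot: [1.0, 0.002, 0.0, 0.0]
contact_force: [-0.8, 0.1, -0.0]
width: -0.0003
finger_force: 0.0
```

Call:
move_arm:
  increments:
    - [[0, 0.012, 0, 0, 0, 0, 1], [0, 0.022, 0, 0, 0, 0, 1], [0, 0.03, 0, 0, 0, 0, 1], [0, 0.036, 0, 0, 0, 0, 1], [0, 0.042, 0, 0, 0, 0, 1], [0, 0.048, -0.0005, 0, 0, 0, 1], [0, 0.054, -0.001, 0, 0, 0, 1], [0, 0.06, -0.003, 0, 0, 0, 1], [0, 0.066, -0.005, 0, 0, 0, 1], [0, 0.072, -0.0065, 0, 0, 0, 1]]

```text
time: 13.6
ee_pos: [0.5679, -0.0721, 0.1801]
eef_rot: [1.0, 0.002, 0.0, 0.0]
contact_force: [0.8, -1.9, -0.3]
width: 0.0002
finger_force: 0.8
```

Call:
move_arm:
  increments:
    - [[0, 0.005, -0.003, 0, 0, 0, 1], [0, 0.009, -0.0055, 0, 0, 0, 1], [0, 0.0135, -0.008, 0, 0, 0, 1], [0, 0.017, -0.0105, 0, 0, 0, 1], [0, 0.02, -0.0125, 0, 0, 0, 1], [0, 0.023, -0.0155, 0, 0, 0, 1], [0, 0.026, -0.0185, 0, 0, 0, 1], [0, 0.029, -0.0215, 0, 0, 0, 1], [0, 0.0315, -0.0245, 0, 0, 0, 1], [0, 0.034, -0.0277, 0, 0, 0, 1]]

```text
time: 14.6
ee_pos: [0.5678, -0.0382, 0.1525]
eef_rot: [1.0, 0.002, 0.0, -0.0]
contact_force: [-0.2, 0.2, 1.9]
width: 0.0001
finger_force: 0.9
```

```bash
python3 - <<'E'
from h import *
sd=imaging.camera("side")
g=cv2.resize(sd[160:330,250:450],None,fx=3.4,fy=3.4,interpolation=cv2.INTER_CUBIC)
cv2.imwrite("pics/s4.png",cv2.convertScaleAbs(g,alpha=1.6)[:,:,::-1])
st=robot.state();print(st["ee_pos"],st["contact_force"])
E
```

```text
[ 0.56757436 -0.03787115  0.15192482] [ 0.7084114  -0.85309472  0.57455378]
```

View pics/s4.png

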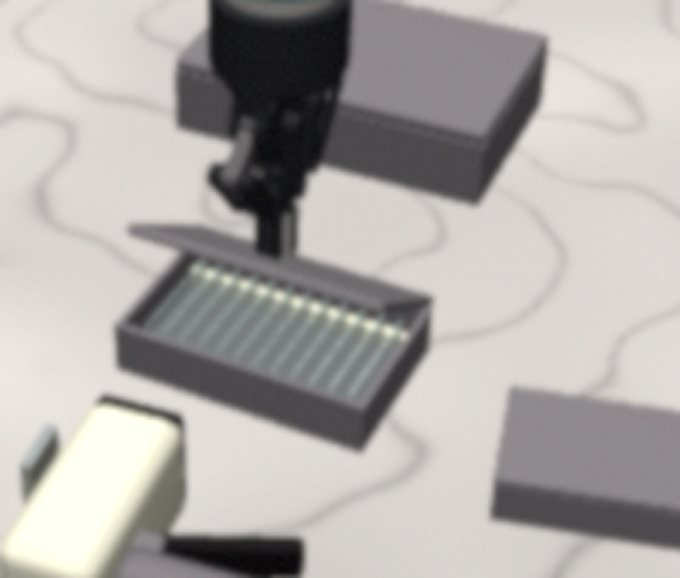

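The lid is about 30° from shut, following the closed fingertips: its free edge runs (130,230)–(385,305) in the crop. I'll bring it down slowly.

Call:
move_arm:
  increments:
    - [[0, 0.002, -0.003, 0, 0, 0, 1], [0, 0.004, -0.006, 0, 0, 0, 1], [0, 0.006, -0.009, 0, 0, 0, 1], [0, 0.0075, -0.012, 0, 0, 0, 1], [0, 0.009, -0.015, 0, 0, 0, 1], [0, 0.01, -0.018, 0, 0, 0, 1], [0, 0.011, -0.021, 0, 0, 0, 1], [0, 0.012, -0.024, 0, 0, 0, 1], [0, 0.0125, -0.026, 0, 0, 0, 1], [0, 0.013, -0.028, 0, 0, 0, 1]]

```text
time: 15.65
ee_pos: [0.5677, -0.0254, 0.1245]
eef_rot: [1.0, 0.002, -0.0, -0.0]
contact_force: [0.5, 1.9, 2.5]
width: 0.0003
finger_force: 0.9
```

Call:
move_arm:
  increments:
    - [[0, 0, -0.0015, 0, 0, 0, 1], [0, 0, -0.003, 0, 0, 0, 1], [0, 0, -0.0045, 0, 0, 0, 1], [0, 0, -0.006, 0, 0, 0, 1], [0, 0, -0.0075, 0, 0, 0, 1], [0, 0, -0.009, 0, 0, 0, 1], [0, 0, -0.01, 0, 0, 0, 1], [0, 0, -0.011, 0, 0, 0, 1], [0, 0, -0.012, 0, 0, 0, 1], [0, 0, -0.0125, 0, 0, 0, 1]]

```text
time: 16.65
ee_pos: [0.5678, -0.0255, 0.1135]
eef_rot: [1.0, 0.002, 0.0, 0.0]
contact_force: [-2.9, 2.2, 12.6]
width: 0.0001
finger_force: 6.7
```

Call:
move_arm:
  increments:
    - [[0, 0, -0.001, 0, 0, 0, 1], [0, 0, -0.001, 0, 0, 0, 1], [0, 0, -0.001, 0, 0, 0, 1], [0, 0, 0.005, 0, 0, 0, 1], [0, 0, 0.03, 0, 0, 0, 1], [0, 0, 0.06, 0, 0, 0, 1], [0, -0.03, 0.09, 0, 0, 0, 1], [0, -0.06, 0.12, 0, 0, 0, 1], [0, -0.09, 0.14, 0, 0, 0, 1], [0, -0.12, 0.15, 0, 0, 0, 1]]

```text
time: 17.65
ee_pos: [0.5683, -0.1472, 0.2644]
eef_rot: [1.0, 0.002, 0.002, 0.001]
contact_force: [0.7, -0.9, -0.2]
width: 0.0003
finger_force: 0.0
```

```bash
python3 - <<'E'
from h import *
sd=imaging.camera("side")
cv2.imwrite("pics/s5.png",cv2.convertScaleAbs(sd[:,:,::-1],alpha=1.5))
E
```

```text
(no output)
```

View pics/s5.png

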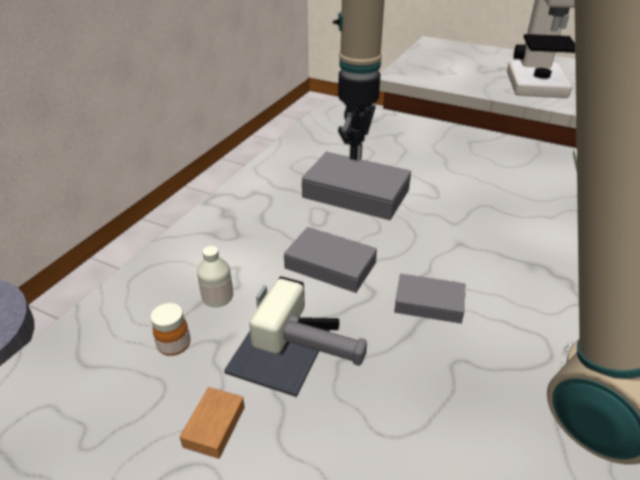

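The box at (330,258) is shut flat, the trigger is released, the bottle, jar and carton haven't moved, and the arm is clear of everything. Handing in.

```bash
python3 -c "
from bench import workorder
print(workorder.hand_in())"
```

```text
the job is handed in; nothing more can be done
None
```

The job is done and handed in (no verdict came back): I stood the lid upright, squeezed the trigger fully for about a second and let it spring back, then closed the lid gently, leaving the bottle, jar and carton untouched.

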